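# Store the sample vials in the order of their tests

### The arm

A 6-joint arm with a two-finger parallel gripper is mounted at the origin on a cart in front of the work surface, level with it; the furniture and walls round the work are solid. World frame = base frame: x ahead of the robot, y to its left, z up, the work surface at z = 0. Lengths are in m, angles in degrees, forces in N, time in s.
With the tool pointing down it reaches from about 0.375 to 0.975 m from the base axis. Payload 3.8 kg.
Tool frame: the origin (TCP) lies on the centre line of the jaws, within the pads' length; the fingertips stand 17 mm ahead of it and the grasp point (between the pads) lies 2 mm behind it; z points along the fingers, y is the line along which they close (so a half turn about z gives the same grasp; the last joint's range is limited). The gripper opens to 85 mm and grips with 20 to 120 N. Pads are 22 mm wide; open, the fingers measure 114 mm over their backs; the gripper's body (76 mm by 85 mm) begins 54 mm behind the grasp point. The pads swing forward as they close: fully open they stand 13 mm farther back than shut.
Start: joints at [-71.442, 15.12, 91.902, -0, 72.978, -2.114], TCP at [0.238, -0.632, 0.248] pointing down, gripper open.
Joint ranges: [-150.88, 150.88], [-54.13, 125.18], [17.81, 147.31], [-75.09, 255.09], [0, 152.58], [-146.25, 146.25]. Speed limits (degrees/s): [147.25, 147.25, 180, 180, 180, 180].

### API

Orientations are given as a 3x3 rotation matrix whose columns are the frame's x, y, z axes.
In Python, from cell import * gives the robot as it stands. The module is installed in compiled form; this text tells all that it offers.
- The arm moves only by the shell command python3 -m handwheel 'ROWS' [OPENING] [FORCE]. ROWS is one flat JSON list of numbers that holds 1 to 12 rows one after another, with no inner brackets; each row has 6 numbers: dx, dy, dz in fractions of the full range, 1 being 1 m, then a rotation vector rx, ry, rz in shares of 90 degrees (1.0 is 90 degrees); each row is the pose to reach, as a shift and turn from the pose commanded when the command began, along the tool's axes at that moment; what a row does not reach only later rows make up. A row lasts 1/10 s, in which the tool goes at most 0.05 m and 8.59 degrees, less where a joint would pass 70% of its speed; a pose out of reach is approached as far as the arm can. OPENING is the opening from 0.0 (shut) to 1.0 (fully open), set as the command begins (- or left out keeps the last). The fingers move at their own pace and stop on an object; FORCE is the grip in N (left out, the last holds). Time passes only in rows, so rows that do not move let the fingers close. It prints the time, the measured TCP pose, the force, the opening and the grip force at its end. Shift and turn numbers lie between -1 and 1, and a call with a number outside is refused. Input that does not fit is refused with a message, and nothing moves.
- get_obs(): the state, without advancing time (a new reading comes with each control period).
- camera(name): name is "scene" or "top"; returns (picture, depth): 384x512x3 uint8, blue, green, red; 384x512 float32, m along the optical axis (not along the pixel's ray), 0 where there is no reading.
- calibration(name): a dict with "camera_matrix" (3x3 intrinsics, pixels), "world_to_cam" (4x4, takes a point from world to camera coordinates). Camera axes: x right, y down, z forward; pixel columns grow to the right and rows downward; lengths in m; the calibration is good to about 2 mm. A picture is of the moment at which its call begins. calibration takes no time and is no camera call.
- sign_off(): hands the job in; it is judged then, once.
Trained networks look in the newest picture that a camera, given by its name, has taken for a name from the list of things; names that differ only in an ending like _2 or _b are one class to them, and where a whole thing is asked for, a point or a joint stands for the part that bears it (a point fixed in the world has none). Each returns a list of dicts, best first, with "p" (0 to 1); they miss things now and then, are a little off and sometimes report something else, mostly with a low value. They report only what shows in the picture. A call takes as long as a camera call. They do not tell look-alikes from the thing itself.
- look_for(camera, thing): "location" ([x, y, z] in m, in the coordinates of the camera as it stood for that picture, good to about 4 mm: the middle of the surface that is visible of it).
- silhouettes(camera, thing): "region" (384x512 bool, what is visible of it).
- landmark_of(camera, thing): "location" ([x, y, z] in m, in the coordinates of the camera as it stood for that picture, good to about 4 mm: a listed point, or the origin of a listed thing).
The state is a dict: "t": time; "joint_positions": joint angles; "joint_velocities": joint speeds; "joint_torque": joint torques, N m; "eef_pos": TCP position; "eef_rot": TCP orientation; "ft_force": force on the tool from outside, world axes, zero at the start; "wrist_torque": the same for the moment, N m; "finger_gap": opening from 0.0 (shut) to 1.0 (fully open); "finger_force": force on a finger pad.
Only numpy, scipy, OpenCV 4.12 (cv2) and the standard library are available. Lean on these libraries where they do the work, as an engineer would, in place of code of your own. Each camera call takes 0.05 s, during which the arm holds its last target. There are 200 camera calls.

### The job

The samples have been dropped onto their test cassettes, so move the four sample vials from the run tray into the empty storage rack in the same order, counted from the handle in both, so that each result can be traced back to its vial: the vial next to the tray's handle goes into the rack pocket next to the rack's handle, and so on along the row. Keep every vial upright, stand it on the floor of its pocket and let go. Leave the running test cassettes lying undisturbed in the tray.

Things in the scene. Friction and masses are not known exactly. Their poses are not given: they have to be found in the camera images.
- tall_vial: slim tall sample vial, 20 mm body diameter, 92 mm high with its 21.5 mm screw cap (cap from 78 mm up); plain off-white plastic with a white cap and a paper label band, about 30 g, flat bottom. Origin at the centre of its underside, z up its axis. Stands upright in one of the run tray's pockets; which one varies.
- squat_vial: squat wide sample vial, 30 mm diameter all the way up, 60 mm high with its equally wide screw cap (cap from 42 mm up); plain off-white plastic with a white cap and a paper label band, about 30 g, flat bottom. Origin at the centre of its underside, z up its axis. Stands upright in one of the run tray's pockets; which one varies.
- dropper_vial: dropper vial, 24 mm body diameter up to 54 mm, then a nozzle tapering to a thin tip at 84 mm; plain off-white plastic with a white cap and a paper label band, about 30 g, flat bottom. Origin at the centre of its underside, z up its axis. Stands upright in one of the run tray's pockets; which one varies.
- necked_vial: bottle-shaped sample vial, 28 mm body diameter up to 54 mm, then a narrow neck with a small 17.5 mm cap, 76 mm high; plain off-white plastic with a white cap and a paper label band, about 30 g, flat bottom. Origin at the centre of its underside, z up its axis. Stands upright in one of the run tray's pockets; which one varies.
- tall_cassette: white test cassette 70x20x5 mm lying loose in a run-tray recess, directly in front of the pocket where the tall vial stands at the start; it stays there. Origin at the centre of its underside, x along its length, pointing to the vial, whose axis is 80 mm along +x from this origin at the start. The four cassettes look nearly alike.
- squat_cassette: white test cassette 70x20x5 mm lying loose in a run-tray recess, directly in front of the pocket where the squat vial stands at the start; it stays there. Origin at the centre of its underside, x along its length, pointing to the vial, whose axis is 80 mm along +x from this origin at the start. The four cassettes look nearly alike.
- dropper_cassette: white test cassette 70x20x5 mm lying loose in a run-tray recess, directly in front of the pocket where the dropper vial stands at the start; it stays there. Origin at the centre of its underside, x along its length, pointing to the vial, whose axis is 80 mm along +x from this origin at the start. The four cassettes look nearly alike.
- necked_cassette: white test cassette 70x20x5 mm lying loose in a run-tray recess, directly in front of the pocket where the necked vial stands at the start; it stays there. Origin at the centre of its underside, x along its length, pointing to the vial, whose axis is 80 mm along +x from this origin at the start. The four cassettes look nearly alike.
- run_tray: grey plastic tray 152x210 mm, fixed, steel wire loop handle at its +y end. Origin on the bench, z up. Four places at y = +0.075 (first, by the handle), +0.025, -0.025, -0.075 m: each a cassette recess (74x24 mm, floor z 0.004, rim z 0.007) centred at x = -0.045 and behind it a square vial pocket (36 mm, floor z 0.004, rim z 0.018) at x = +0.035.
- store_rack: aluminium rack 54x212 mm, fixed, steel wire loop handle at its +y end; empty at the start, turned any way round. Origin on the bench below the middle of the row, z up. Four square pockets (40 mm wide, floor z 0.005, rim z 0.025) at x = 0 and y = +0.075 (first, by the handle), +0.025, -0.025, -0.075 m.
Things that resemble listed ones, but are neither listed nor needed, are in the scene too. What is shaped like the squat_vial but pink, turquoise or yellow is not meant.

How it is judged:
By the outcome, as a careful person would: the job done as asked, in the order asked, and still so for the second after the job is handed in, with the robot touching nothing.
It also fails if it takes over 115 s, if anything falls off the work surface, if the arm or the gripper's body presses on something with over 40 N, if the wrist force passes 120 N, or if a joint passes its speed limit or range.

## Working session

There is one attempt and no reset: what is moved stays moved. The work goes in short steps, Python scripts to look and compute and a shell command to move; the robot and the scene stay as the last step left them, time stands still between calls to the robot, and variables do not carry over. Pictures are saved under pics/ and viewed, at most 14 in all, crops included, and the job is handed in when it is done.

```bash
mkdir -p pics; python3 - <<'E'
from cell import *
import cv2
for n in("scene","top"):
    p,d=camera(n); cv2.imwrite(f"pics/{n}0.png",p)
    print(n,calibration(n))
o=get_obs();print(o)
E
```

```text
scene {'camera_matrix': array([[354.08508161,   0.        , 254.7455168 ],
       [  0.        , 354.08508161, 189.68965913],
       [  0.        ,   0.        ,   1.        ]]), 'world_to_cam': array([[ 0.77118164, -0.63652   ,  0.01100748, -0.37021609],
       [-0.32308044, -0.40621257, -0.85475749,  0.21909632],
       [ 0.54854161,  0.65561699, -0.51891084,  0.72692921],
       [ 0.        ,  0.        ,  0.        ,  1.        ]])}
top {'camera_matrix': array([[362.48882819,   0.        , 255.53098009],
       [  0.        , 362.48882819, 194.54257936],
       [  0.        ,   0.        ,   1.        ]]), 'world_to_cam': array([[ 0.00863879, -0.99995087, -0.00486047,  0.02178187],
       [-0.97986138, -0.00749533, -0.19953821,  0.50838133],
       [ 0.19949198,  0.00648636, -0.97987799,  1.03223038],
       [ 0.        ,  0.        ,  0.        ,  1.        ]])}
{'t': 0.1, 'joint_positions': array([-7.14435355e+01,  1.51671985e+01,  9.19736137e+01, -2.56554396e-04,
        7.29795500e+01, -2.11442832e+00]), 'joint_velocities': array([-0.0361478 , -0.13182434, -0.21977471,  0.04745883, -0.0089386 ,
       -0.0433679 ]), 'joint_torque': array([-4.73964265e-04, -5.16709542e+01, -3.68589270e+01,  3.56093199e-05,
        6.33563395e-03, -1.79807887e-05]), 'eef_pos': array([ 0.23806604, -0.63094241,  0.24705706]), 'eef_rot': array([[ 9.35623042e-01,  3.53000101e-01, -6.72589049e-04],
       [ 3.53000734e-01, -9.35620928e-01,  1.99013870e-03],
       [ 7.32307711e-05, -2.09944405e-03, -9.99997793e-01]]), 'ft_force': array([ 0.6155896 , -0.12261108,  0.79389581]), 'wrist_torque': array([ 0.03674276, -0.0060426 , -0.01021936]), 'finger_force': 0.0, 'finger_gap': 1.0004445685493222}
```

View pics/scene0.png

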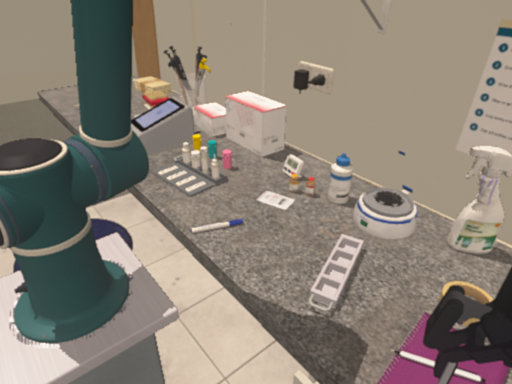

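View pics/top0.png

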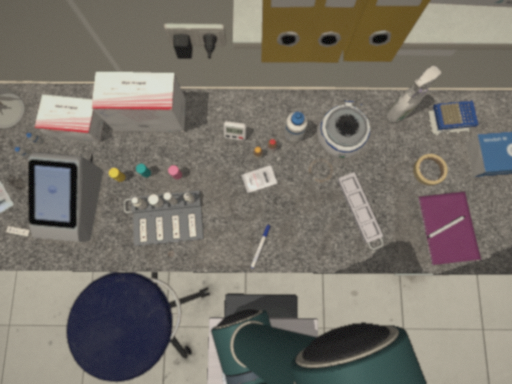

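The run tray is at top px (168,222), with its handle loop on the left near (128,205) and its vials along row ~200. The rack is at top px (361,210), but its handle end isn't clear, so I'll zoom in.

```bash
cat > h.py <<'E'
from cell import *
import numpy as np, cv2
def deproj(n,u,v,z):
    "pixel -> world at height z"
    c=calibration(n);K=c["camera_matrix"];T=c["world_to_cam"];R=T[:3,:3];o=-R.T@T[:3,3]
    r=R.T@np.linalg.solve(K,[u,v,1]);return o+r*(z-o[2])/r[2]
def c2w(n,p):
    T=calibration(n)["world_to_cam"];return T[:3,:3].T@(np.array(p)-T[:3,3])
def proj(n,p):
    c=calibration(n);q=c["camera_matrix"]@(c["world_to_cam"]@[*p,1])[:3];return q[:2]/q[2]
E
python3 - <<'E'
from h import *
p,d=camera("top");s,_=camera("scene")
z=lambda im,x,y,w,h,W,H:cv2.resize(im[y:y+h,x:x+w],(W,H),interpolation=cv2.INTER_CUBIC)
a=np.hstack([z(p,115,155,100,75,400,300),z(p,325,165,100,75,400,300)])
b=np.hstack([z(s,150,125,100,75,400,300),z(s,290,230,100,75,400,300)])
cv2.imwrite("pics/zoom.png",np.vstack([a,b]))
for n in("top","scene"):
    for t in("tall_vial","squat_vial","dropper_vial","necked_vial","run_tray","store_rack"):
        print(n,t,[(np.round(c2w(n,q["location"]),3).tolist(),round(q["p"],2)) for q in landmark_of(n,t)[:5]])
E
```

```text
top tall_vial [([0.495, 0.282, 0.005], 0.55)]
top squat_vial [([0.584, 0.273, -0.002], 0.71), ([0.492, 0.331, 0.001], 0.66), ([0.572, 0.452, 0.002], 0.6), ([0.587, 0.375, 0.002], 0.43)]
top dropper_vial [([0.505, 0.226, 0.007], 0.5)]
top necked_vial [([0.483, 0.379, 0.005], 0.51), ([0.421, 0.218, 0.001], 0.39)]
top run_tray [([0.455, 0.296, -0.001], 0.84)]
top store_rack [([0.48, -0.293, 0.0], 0.57), ([0.457, 0.297, 0.001], 0.16)]
scene tall_vial [([0.499, 0.277, 0.0], 0.74)]
scene squat_vial [([0.579, 0.272, -0.001], 0.56), ([0.587, 0.369, -0.002], 0.5), ([0.49, 0.324, 0.003], 0.48), ([0.571, 0.453, -0.004], 0.42), ([0.414, 0.317, 0.007], 0.17)]
scene dropper_vial [([0.5, 0.225, 0.003], 0.6)]
scene necked_vial [([0.484, 0.373, 0.004], 0.58), ([0.41, 0.318, 0.006], 0.51)]
scene run_tray [([0.459, 0.303, -0.0], 0.87)]
scene store_rack [([0.482, -0.293, -0.005], 0.71)]
```

View pics/zoom.png

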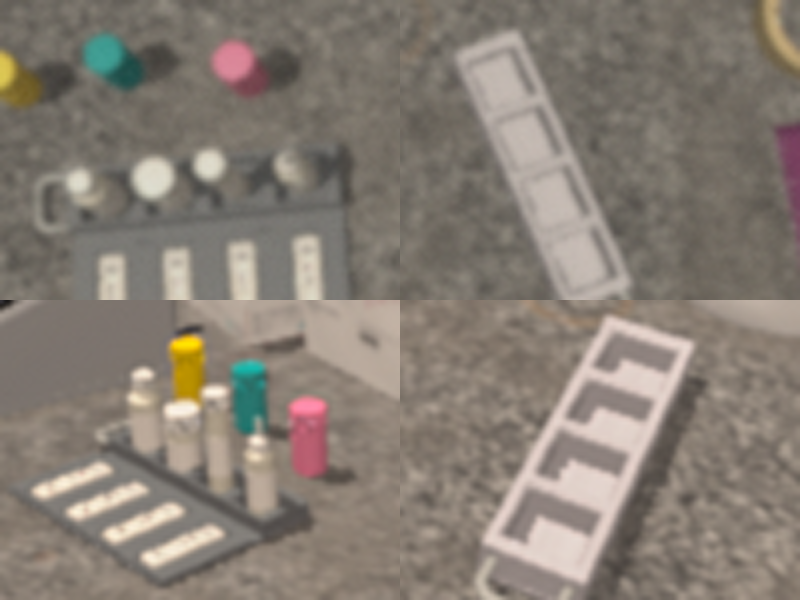

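The rack handle shows in the scene crop at its near end (lower left, about px 412,378 in the scene image), so its handle points toward the robot. Tray order from the handle (left in the top view) is necked, squat, tall, dropper. Next I'll fit the poses precisely.

```bash
python3 - <<'E'
from h import *
def cloud(n,m,d):
    c=calibration(n);K=c["camera_matrix"];T=c["world_to_cam"];v,u=np.nonzero(m&(d>0));z=d[v,u]
    P=np.linalg.inv(K)@np.array([u*z,v*z,z]);return (T[:3,:3].T@(P-T[:3,3:])).T
for n in("top","scene"):
    _,d=camera(n)
    for t,lo,hi in(("store_rack",.019,.032),("run_tray",.003,.024)):
        r=silhouettes(n,t)
        P=cloud(n,r[0]["region"],d);Q=P[(P[:,2]>lo)&(P[:,2]<hi)]
        c,s,a=cv2.minAreaRect((Q[:,:2]*1000).astype(np.float32));print(n,t,len(P),len(Q),np.round(c,1),np.round(s,1),round(a,1),np.round(np.percentile(P[:,2],[5,50,95]),3))
        print(' lm',[np.round(c2w(n,q["location"]),3) for q in landmark_of(n,t)[:1]])
    for t,R in(("tall_vial",20),("squat_vial",30),("dropper_vial",24),("necked_vial",28)):
        for q in silhouettes(n,t)[:4]:
            P=cloud(n,q["region"],d);Q=P[(P[:,2]>.03)&(P[:,2]<.055)]
            if len(Q)<4: continue
            print(n,t,round(q["p"],2),len(Q),np.round(np.median(Q,0),3),"top",np.round(np.percentile(P[:,2],97),3),np.round(np.median(P[P[:,2]>P[:,2].max()-.008],0),3))
E
```

```text
top store_rack 1322 603 [ 467.4 -295.6] [236.4  55.2] 21.7 [0.003 0.015 0.028]
 lm [array([ 0.479, -0.29 ,  0.002])]
top run_tray 2400 2202 [440.9 311.5] [149.1 238.3] 6.6 [0.002 0.008 0.02 ]
 lm [array([ 0.456,  0.296, -0.001])]
top squat_vial 0.54 35 [0.564 0.443 0.043] top 0.062 [0.569 0.452 0.06 ]
top squat_vial 0.41 25 [0.482 0.318 0.041] top 0.067 [0.489 0.327 0.065]
top dropper_vial 0.38 21 [0.493 0.221 0.044] top 0.082 [0.5   0.229 0.085]
top necked_vial 0.47 33 [0.477 0.366 0.043] top 0.082 [0.483 0.376 0.08 ]
scene store_rack 2024 950 [ 465.9 -298.3] [240.6  54.4] 21.4 [0.004 0.018 0.026]
 lm [array([ 0.482, -0.293, -0.004])]
scene run_tray 1217 1138 [439.3 307.2] [150.  239.9] 6.9 [0.003 0.007 0.018]
 lm [array([ 0.458,  0.3  , -0.002])]
scene tall_vial 0.74 43 [0.489 0.27  0.043] top 0.096 [0.491 0.274 0.094]
scene squat_vial 0.71 54 [0.576 0.263 0.044] top 0.061 [0.577 0.267 0.059]
scene squat_vial 0.59 64 [0.482 0.316 0.042] top 0.065 [0.488 0.322 0.064]
scene squat_vial 0.43 53 [0.566 0.443 0.043] top 0.061 [0.487 0.285 0.096]
scene dropper_vial 0.61 57 [0.478 0.364 0.041] top 0.08 [0.481 0.369 0.079]
scene dropper_vial 0.52 57 [0.494 0.218 0.043] top 0.076 [0.502 0.225 0.081]
scene necked_vial 0.42 56 [0.478 0.364 0.041] top 0.081 [0.483 0.372 0.079]
```

```bash
cat >> h.py <<'E'
S={'necked':(.4825,.3755),'squat':(.4884,.326),'tall':(.495,.2775),'dropper':(.501,.227)}
D={'necked':(.410,-.320),'squat':(.457,-.301),'tall':(.5035,-.283),'dropper':(.550,-.2645)}
def delta(x,y,z,yaw):
    o=get_obs();R=o["eef_rot"];from scipy.spatial.transform import Rotation as Ro
    a=np.radians(yaw);x_=[np.cos(a),np.sin(a),0];y_=[np.sin(a),-np.cos(a),0]
    T=np.array([x_,y_,[0,0,-1]]).T
    print(np.round(R.T@(np.array([x,y,z])-o["eef_pos"]),4),np.round(Ro.from_matrix(R.T@T).as_rotvec(degrees=True),2),"at",np.round(o["eef_pos"],4),"gap",round(o["finger_gap"],3),"t",round(o["t"],2))
src=lambda n,z:delta(*S[n],z,96.75)
dst=lambda n,z:delta(*D[n],z,21.6)
E
python3 -c "
from h import *
delta(.5,-.1,.22,50);src('necked',.2)"
```

```text
[ 0.4325 -0.4049  0.0283] [ -0.     0.   -29.33] at [ 0.2383 -0.6315  0.2483] gap 0.998 t 1.7
[ 0.584  -0.856   0.0483] [ -0.     0.   -76.08] at [ 0.2383 -0.6315  0.2483] gap 0.998 t 1.7
```

The manual's scale: turns go in shares of 90 degrees. Converting my numbers, -29 degrees is -0.3222.

```bash
python3 -m handwheel '[0.036,-0.034,0.002,0,0,-0.0222,0.072,-0.067,0.005,0,0,-0.0556,0.108,-0.101,0.007,0,0,-0.0778,0.144,-0.135,0.01,0,0,-0.1111,0.18,-0.169,0.012,0,0,-0.1333,0.216,-0.202,0.014,0,0,-0.1667,0.252,-0.236,0.016,0,0,-0.1889,0.288,-0.27,0.019,0,0,-0.2222,0.324,-0.304,0.021,0,0,-0.2444,0.36,-0.337,0.024,0,0,-0.2778,0.396,-0.371,0.026,0,0,-0.3,0.4325,-0.405,0.028,0,0,-0.3222]' 0.7 40; python3 -c "
from h import *
src('necked',.2)"
```

```text
t: 2.9
eef_pos: [0.5006, -0.0981, 0.2207]
eef_rot: [[0.646, 0.763, 0.001], [0.763, -0.646, -0.0], [0.0, 0.001, -1.0]]
ft_force: [0.8, -0.4, 0.3]
finger_gap: 0.705
finger_force: 0.0
[ 0.3498 -0.3198  0.0204] [ 7.000e-02  1.000e-02 -4.699e+01] at [ 0.5006 -0.0981  0.2207] gap 0.705 t 2.9
```

Converted, -47 degrees is -0.5222.

```bash
python3 -m handwheel '[0.035,-0.032,0.002,0,0,-0.0556,0.07,-0.064,0.004,0,0,-0.1111,0.105,-0.096,0.006,0,0,-0.1667,0.14,-0.128,0.008,0,0,-0.2222,0.175,-0.16,0.01,0,0,-0.2778,0.21,-0.192,0.012,0,0,-0.3333,0.245,-0.224,0.014,0,0,-0.3889,0.28,-0.256,0.016,0,0,-0.4444,0.315,-0.288,0.018,0,0,-0.5,0.35,-0.32,0.02,0,0,-0.5222,0.35,-0.32,0.02,0,0,-0.5222,0.35,-0.32,0.02,0,0,-0.5222]'; python3 -c "
from h import *
src('necked',.047)"
```

```text
t: 4.1
eef_pos: [0.4821, 0.3748, 0.1999]
eef_rot: [[-0.118, 0.993, -0.0], [0.993, 0.118, -0.001], [-0.001, -0.001, -1.0]]
ft_force: [1.0, -1.4, -0.9]
finger_gap: 0.698
finger_force: 0.0
[0.0007 0.0006 0.1529] [-0.03  0.05  0.05] at [0.4821 0.3748 0.1999] gap 0.698 t 4.1
```

```bash
python3 -m handwheel '[0,0,0.04,0,0,0,0.001,0,0.08,0,0,0,0.001,0,0.12,0,0,0,0.001,0,0.145,0,0,0,0.001,0,0.153,0,0,0,0.001,0,0.153,0,0,0]'; python3 - <<'E'
from h import *
src('necked',.047)
s,_=camera("scene");t,_=camera("top")
z=lambda im,x,y,w,h:cv2.resize(im[y:y+h,x:x+w],(400,300),interpolation=cv2.INTER_CUBIC)
cv2.imwrite("pics/g1.png",np.hstack([z(s,150,115,100,75),z(t,105,145,100,75)]))
E
```

```text
t: 4.7
eef_pos: [0.4819, 0.3731, 0.0462]
eef_rot: [[-0.115, 0.993, -0.002], [0.993, 0.115, -0.002], [-0.002, -0.002, -1.0]]
ft_force: [0.3, -0.3, 0.4]
finger_gap: 0.698
finger_force: 0.0
[ 0.0023  0.0009 -0.0008] [-0.14  0.09 -0.17] at [0.4819 0.3731 0.0462] gap 0.698 t 4.7
```

View pics/g1.png

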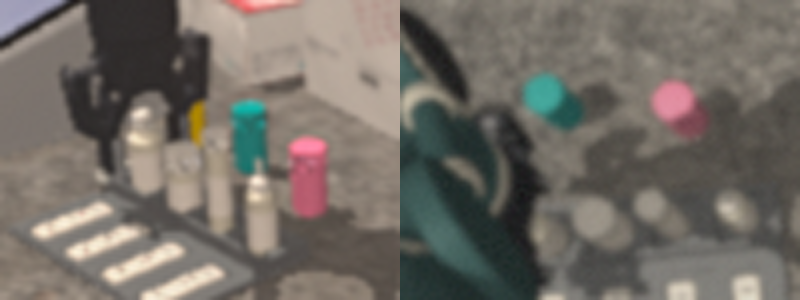

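The open fingers straddle the necked vial (scene crop px ~145,140), and nothing is touching. Closing now.

```bash
python3 -m handwheel '[0.002,0.001,0,0,0,0,0.002,0.001,0,0,0,0,0.002,0.001,0,0,0,0,0.002,0.001,0,0,0,0,0.002,0.001,0,0,0,0,0.002,0.001,0,0,0,0,0.002,0.001,0,0,0,0]' 0 40
```

```text
t: 5.5
eef_pos: [0.4845, 0.3782, 0.0494]
eef_rot: [[-0.117, 0.993, 0.003], [0.993, 0.117, 0.002], [0.002, 0.003, -1.0]]
ft_force: [0.2, -0.6, 5.9]
finger_gap: 0.315
finger_force: 39.8
```

```bash
python3 -m handwheel '[0,0,-0.02,0,0,0,0,0,-0.05,0,0,0,0,0,-0.09,0,0,0,0,0,-0.13,0,0,0,0,0,-0.155,0,0,0,0,0,-0.155,0,0,0]'; python3 -c "
from h import *
dst('necked',.2)"
```

```text
t: 6.1
eef_pos: [0.4858, 0.3791, 0.2083]
eef_rot: [[-0.116, 0.993, 0.008], [0.993, 0.116, 0.006], [0.005, 0.009, -1.0]]
ft_force: [-0.4, -0.3, -0.4]
finger_gap: 0.311
finger_force: 39.5
[-0.6855 -0.1567  0.0035] [ 0.25 -0.58 75.09] at [0.4858 0.3791 0.2083] gap 0.311 t 6.1
```

Converted, 68 degrees is 0.7556.

```bash
python3 -m handwheel '[-0.025,-0.006,0,0,0,0.0333,-0.07,-0.016,0,0,0,0.0889,-0.115,-0.026,0,0,0,0.1556,-0.16,-0.037,0,0,0,0.2222,-0.205,-0.047,0,0,0,0.2889,-0.25,-0.057,0,0,0,0.3556,-0.295,-0.067,0,0,0,0.4222,-0.34,-0.078,0,0,0,0.4889,-0.385,-0.088,0,0,0,0.5556,-0.43,-0.098,0,0,0,0.6222,-0.475,-0.109,0,0,0,0.6889,-0.52,-0.119,0,0,0,0.7556]'; python3 -c "
from h import *
dst('necked',.2)"
```

```text
t: 7.3
eef_pos: [0.4239, -0.1546, 0.201]
eef_rot: [[0.879, 0.476, -0.001], [0.476, -0.879, 0.001], [-0.001, -0.001, -1.0]]
ft_force: [-0.5, 0.4, -0.5]
finger_gap: 0.309
finger_force: 39.5
[-0.091   0.1389  0.0009] [-0.07  0.06  6.83] at [ 0.4239 -0.1546  0.201 ] gap 0.309 t 7.3
```

Converted, 7 degrees is 0.0778.

```bash
python3 -m handwheel '[-0.025,0.038,0,0,0,0.0222,-0.05,0.076,0,0,0,0.0444,-0.075,0.114,0,0,0,0.0667,-0.091,0.139,0,0,0,0.0778,-0.091,0.139,0,0,0,0.0778,-0.091,0.139,0,0,0,0.0778]'; python3 -c "
from h import *
dst('necked',.06)"
```

```text
t: 7.9
eef_pos: [0.4113, -0.3185, 0.2007]
eef_rot: [[0.93, 0.368, -0.002], [0.368, -0.93, 0.002], [-0.001, -0.003, -1.0]]
ft_force: [0.7, 0.4, 0.4]
finger_gap: 0.31
finger_force: 39.5
[-0.0016  0.0013  0.1407] [-0.16  0.06 -0.01] at [ 0.4113 -0.3185  0.2007] gap 0.31 t 7.9
```

```bash
python3 -m handwheel '[-0.001,0.001,0.04,0,0,0,-0.001,0.001,0.08,0,0,0,-0.001,0.001,0.11,0,0,0,-0.001,0.001,0.128,0,0,0,-0.001,0.001,0.138,0,0,0,-0.001,0.001,0.144,0,0,0,-0.001,0.001,0.144,0,0,0]'; python3 - <<'E'
from h import *
dst('necked',.05)
s,_=camera("scene");t,_=camera("top")
z=lambda im,x,y,w,h:cv2.resize(im[y:y+h,x:x+w],(400,300),interpolation=cv2.INTER_CUBIC)
cv2.imwrite("pics/g2.png",np.hstack([z(s,280,230,100,75),z(t,325,165,100,75)]))
E
```

```text
t: 8.6
eef_pos: [0.4117, -0.3193, 0.058]
eef_rot: [[0.929, 0.37, -0.0], [0.37, -0.929, 0.001], [-0.0, -0.001, -1.0]]
ft_force: [0.5, -0.5, -0.2]
finger_gap: 0.312
finger_force: 39.5
[-0.0018 -0.      0.008 ] [-0.04  0.01  0.13] at [ 0.4117 -0.3193  0.058 ] gap 0.312 t 8.6
```

View pics/g2.png

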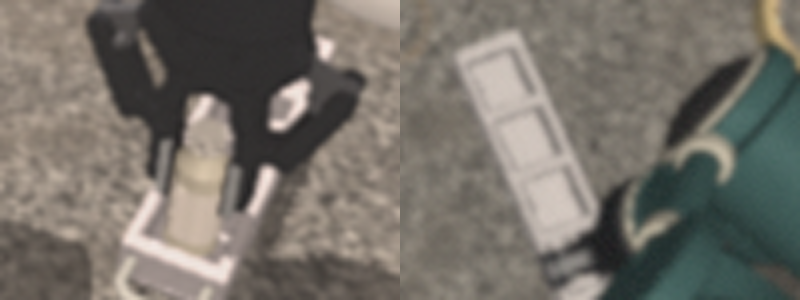

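The vial is inside the pocket next to the handle (scene crop ~195,215), upright. Lowering the last few millimetres and releasing.

```bash
python3 -m handwheel '[-0.001,0,0.004,0,0,0,-0.001,0,0.006,0,0,0,-0.001,0,0.0075,0,0,0,-0.001,0,0.0075,0,0,0]'
```

```text
t: 9.1
eef_pos: [0.4106, -0.3205, 0.0507]
eef_rot: [[0.929, 0.369, -0.0], [0.369, -0.929, 0.0], [-0.0, -0.0, -1.0]]
ft_force: [0.3, -0.1, -0.6]
finger_gap: 0.311
finger_force: 39.5
```

```bash
python3 -m handwheel '[0,0,0.001,0,0,0,0,0,0.002,0,0,0,0,0,0.002,0,0,0]'
```

```text
t: 9.4
eef_pos: [0.4109, -0.3206, 0.0504]
eef_rot: [[0.929, 0.369, -0.0], [0.369, -0.929, 0.0], [-0.0, -0.0, -1.0]]
ft_force: [-3.3, 2.3, 12.2]
finger_gap: 0.311
finger_force: 40.8
```

Floor contact (12 N up). Releasing, then rising.

```bash
python3 -m handwheel '[0,0,-0.001,0,0,0,0,0,-0.001,0,0,0,0,0,-0.001,0,0,0,0,0,-0.001,0,0,0,0,0,-0.01,0,0,0,0,0,-0.05,0,0,0,0,0,-0.1,0,0,0,0,0,-0.15,0,0,0,0,0,-0.15,0,0,0]' 0.7; python3 -c "
from h import *
src('squat',.2)"
```

```text
t: 10.3
eef_pos: [0.415, -0.3242, 0.2082]
eef_rot: [[0.929, 0.369, 0.012], [0.369, -0.929, -0.011], [0.007, 0.014, -1.0]]
ft_force: [0.5, -0.2, 0.8]
finger_gap: 0.698
finger_force: 0.0
[ 0.3083 -0.5772  0.0023] [  0.98   0.17 -75.07] at [ 0.415  -0.3242  0.2082] gap 0.698 t 10.3
```

Converted, -70 degrees is -0.7778.

```bash
python3 -m handwheel '[0.015,-0.028,0,0,0,-0.0444,0.036,-0.068,0,0,0,-0.1111,0.058,-0.108,0,0,0,-0.1778,0.079,-0.148,0,0,0,-0.2444,0.1,-0.188,0,0,0,-0.3111,0.122,-0.228,0,0,0,-0.3778,0.143,-0.268,0,0,0,-0.4444,0.165,-0.308,0,0,0,-0.5111,0.186,-0.348,0,0,0,-0.5778,0.207,-0.388,0,0,0,-0.6444,0.229,-0.428,0,0,0,-0.7111,0.25,-0.468,0,0,0,-0.7778]'; python3 - <<'E'
from h import *
src('squat',.2)
s,_=camera("scene");t,_=camera("top")
z=lambda im,x,y,w,h:cv2.resize(im[y:y+h,x:x+w],(400,300),interpolation=cv2.INTER_CUBIC)
cv2.imwrite("pics/g3.png",np.hstack([z(s,280,230,100,75),z(t,325,180,100,75)]))
E
```

```text
t: 11.5
eef_pos: [0.4701, 0.2087, 0.199]
eef_rot: [[-0.034, 0.999, 0.001], [0.999, 0.034, 0.0], [0.0, 0.001, -1.0]]
ft_force: [1.0, -0.4, -0.3]
finger_gap: 0.699
finger_force: 0.0
[ 0.1166  0.0223 -0.001 ] [ 0.04 -0.   -4.81] at [0.4701 0.2087 0.199 ] gap 0.699 t 11.5
```

View pics/g3.png

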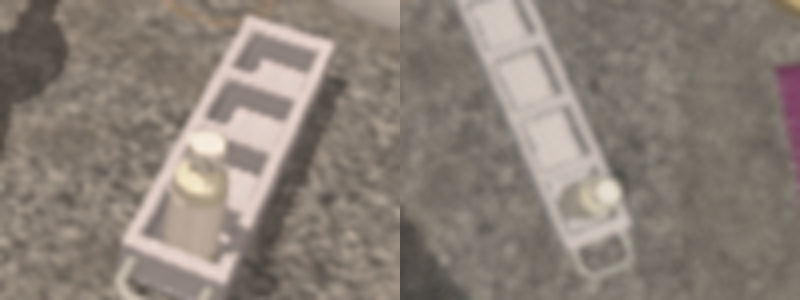

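The necked vial stands upright in the handle pocket (top crop ~590,195). Continuing to the squat vial.

Converted, -5 degrees is -0.0556.

```bash
python3 -m handwheel '[0.04,0.008,0,0,0,-0.0222,0.08,0.015,0,0,0,-0.0444,0.117,0.022,0,0,0,-0.0556,0.117,0.022,0,0,0,-0.0556,0.117,0.022,0,0,0,-0.0556]'; python3 -c "
from h import *
src('squat',.048)"
```

```text
t: 12.1
eef_pos: [0.4886, 0.324, 0.1984]
eef_rot: [[-0.117, 0.993, -0.001], [0.993, 0.117, -0.001], [-0.001, -0.001, -1.0]]
ft_force: [0.1, -1.1, -0.1]
finger_gap: 0.7
finger_force: 0.0
[0.0021 0.0002 0.1504] [-0.06  0.06 -0.04] at [0.4886 0.324  0.1984] gap 0.7 t 12.1
```

```bash
python3 -m handwheel '[0.001,0,0.04,0,0,0,0.002,0,0.08,0,0,0,0.002,0,0.12,0,0,0,0.002,0,0.142,0,0,0,0.002,0,0.15,0,0,0,0.002,0,0.15,0,0,0,0.002,0,0.15,0,0,0]' && python3 -m handwheel '[0,0,0,0,0,0,0,0,0,0,0,0,0,0,0,0,0,0,0,0,0,0,0,0,0,0,0,0,0,0,0,0,0,0,0,0,0,0,0,0,0,0]' 0 40
```

```text
t: 12.8
eef_pos: [0.4897, 0.3261, 0.0503]
eef_rot: [[-0.115, 0.993, 0.002], [0.993, 0.115, 0.001], [0.001, 0.002, -1.0]]
ft_force: [0.4, 0.1, -0.4]
finger_gap: 0.699
finger_force: 0.0
t: 13.5
eef_pos: [0.4899, 0.3272, 0.0507]
eef_rot: [[-0.116, 0.993, 0.003], [0.993, 0.116, 0.002], [0.001, 0.003, -1.0]]
ft_force: [-0.0, -0.5, 6.3]
finger_gap: 0.337
finger_force: 39.3
```

```bash
python3 -m handwheel '[0,0,-0.02,0,0,0,0,0,-0.05,0,0,0,0,0,-0.09,0,0,0,0,0,-0.13,0,0,0,0,0,-0.15,0,0,0,0,0,-0.15,0,0,0]'; python3 -c "
from h import *
dst('squat',.2)"
```

```text
t: 14.1
eef_pos: [0.491, 0.3279, 0.2038]
eef_rot: [[-0.117, 0.993, 0.008], [0.993, 0.116, 0.005], [0.004, 0.008, -1.0]]
ft_force: [1.0, -0.0, -0.3]
finger_gap: 0.34
finger_force: 39.6
[-0.6207 -0.107   0.0007] [ 0.25 -0.48 75.09] at [0.491  0.3279 0.2038] gap 0.34 t 14.1
```

Converted, 69 degrees is 0.7667.

```bash
python3 -m handwheel '[-0.025,-0.004,0,0,0,0.0333,-0.07,-0.012,0,0,0,0.1,-0.116,-0.02,0,0,0,0.1667,-0.162,-0.028,0,0,0,0.2333,-0.208,-0.036,0,0,0,0.3,-0.254,-0.044,0,0,0,0.3667,-0.3,-0.052,0,0,0,0.4333,-0.346,-0.06,0,0,0,0.5,-0.392,-0.068,0,0,0,0.5667,-0.438,-0.076,0,0,0,0.6333,-0.484,-0.083,0,0,0,0.7,-0.53,-0.091,0,0,0,0.7667]'; python3 -c "
from h import *
dst('squat',.2)"
```

```text
t: 15.3
eef_pos: [0.4585, -0.212, 0.1972]
eef_rot: [[0.888, 0.461, -0.002], [0.461, -0.888, 0.001], [-0.001, -0.002, -1.0]]
ft_force: [1.3, 0.4, -0.1]
finger_gap: 0.341
finger_force: 39.6
[-0.0423  0.0783 -0.0029] [-0.1   0.07  5.82] at [ 0.4585 -0.212   0.1972] gap 0.341 t 15.3
```

Converted, 6 degrees is 0.0667.

```bash
python3 -m handwheel '[-0.015,0.03,0,0,0,0.0222,-0.03,0.055,-0.002,0,0,0.0444,-0.042,0.078,-0.003,0,0,0.0667,-0.042,0.078,-0.003,0,0,0.0667,-0.042,0.078,-0.003,0,0,0.0667]'; python3 -c "
from h import *
dst('squat',.058)"
```

```text
t: 15.8
eef_pos: [0.4579, -0.2989, 0.2001]
eef_rot: [[0.93, 0.368, -0.002], [0.368, -0.93, 0.002], [-0.001, -0.003, -1.0]]
ft_force: [0.3, 0.1, -0.9]
finger_gap: 0.342
finger_force: 39.6
[-0.0014  0.002   0.1421] [-0.16  0.07  0.02] at [ 0.4579 -0.2989  0.2001] gap 0.342 t 15.8
```

```bash
python3 -m handwheel '[-0.001,0.002,0.04,0,0,0,-0.001,0.002,0.08,0,0,0,-0.001,0.002,0.11,0,0,0,-0.001,0.002,0.13,0,0,0,-0.001,0.002,0.139,0,0,0,-0.001,0.002,0.142,0,0,0,-0.001,0.002,0.142,0,0,0]'; python3 -c "
from h import *
dst('squat',.0517)"
```

```text
t: 16.5
eef_pos: [0.4589, -0.301, 0.0601]
eef_rot: [[0.929, 0.37, 0.0], [0.37, -0.929, -0.0], [0.0, 0.0, -1.0]]
ft_force: [0.0, 0.0, 0.1]
finger_gap: 0.343
finger_force: 39.6
[-0.0018 -0.0008  0.0084] [ 0.   -0.01  0.12] at [ 0.4589 -0.301   0.0601] gap 0.343 t 16.5
```

```bash
python3 -m handwheel '[-0.001,0,0.004,0,0,0,-0.001,0,0.006,0,0,0,-0.001,0,0.007,0,0,0,-0.001,0,0.008,0,0,0,-0.001,0,0.009,0,0,0,-0.001,0,0.009,0,0,0]'
```

```text
t: 17.1
eef_pos: [0.4581, -0.3022, 0.0517]
eef_rot: [[0.929, 0.369, 0.001], [0.369, -0.929, -0.0], [0.001, 0.001, -1.0]]
ft_force: [-1.5, 1.6, 5.2]
finger_gap: 0.337
finger_force: 39.9
```

Floor contact at the predicted height. Releasing and rising.

```bash
python3 -m handwheel '[0,0,0,0,0,0,0,0,0,0,0,0,0,0,0,0,0,0,0,0,0,0,0,0,0,0,-0.01,0,0,0,0,0,-0.05,0,0,0,0,0,-0.1,0,0,0,0,0,-0.15,0,0,0,0,0,-0.15,0,0,0]' 0.7; python3 -c "
from h import *
src('tall',.2)"
```

```text
t: 18.0
eef_pos: [0.4623, -0.3052, 0.2107]
eef_rot: [[0.929, 0.369, 0.013], [0.369, -0.929, -0.01], [0.009, 0.014, -1.0]]
ft_force: [-0.6, -0.6, 0.9]
finger_gap: 0.7
finger_force: 0.0
[ 0.2455 -0.5295  0.0055] [  1.01   0.09 -75.08] at [ 0.4623 -0.3052  0.2107] gap 0.7 t 18.0
```

Converted, -70 degrees is -0.7778.

```bash
python3 -m handwheel '[0.012,-0.026,0,0,0,-0.0444,0.031,-0.067,0,0,0,-0.1111,0.05,-0.108,0,0,0,-0.1778,0.07,-0.15,0,0,0,-0.2444,0.089,-0.192,0,0,0,-0.3111,0.108,-0.233,0,0,0,-0.3778,0.127,-0.275,0,0,0,-0.4444,0.147,-0.317,0,0,0,-0.5111,0.166,-0.358,0,0,0,-0.5778,0.186,-0.4,0,0,0,-0.6444,0.205,-0.442,0,0,0,-0.7111,0.224,-0.484,0,0,0,-0.7778]'; python3 - <<'E'
from h import *
src('tall',.2)
s,_=camera("scene");t,_=camera("top")
z=lambda im,x,y,w,h:cv2.resize(im[y:y+h,x:x+w],(400,300),interpolation=cv2.INTER_CUBIC)
cv2.imwrite("pics/g4.png",np.hstack([z(s,280,230,100,75),z(t,325,180,100,75)]))
E
```

```text
t: 19.2
eef_pos: [0.4868, 0.2326, 0.2012]
eef_rot: [[-0.034, 0.999, 0.001], [0.999, 0.034, 0.0], [0.0, 0.001, -1.0]]
ft_force: [0.7, -1.0, 0.8]
finger_gap: 0.7
finger_force: 0.0
[0.0446 0.0097 0.0012] [ 0.04 -0.01 -4.81] at [0.4868 0.2326 0.2012] gap 0.7 t 19.2
```

View pics/g4.png

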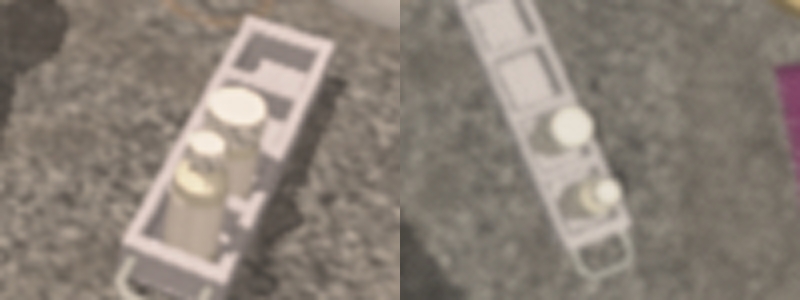

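The squat vial stands in pocket two (top crop ~570,128). The tall vial is next.

Converted, -5 degrees is -0.0556.

```bash
python3 -m handwheel '[0.025,0.006,0,0,0,-0.0222,0.045,0.01,0.001,0,0,-0.0556,0.045,0.01,0.001,0,0,-0.0556,0.045,0.01,0.001,0,0,-0.0556]'; python3 -c "
from h import *
src('tall',.048)"
```

```text
t: 19.7
eef_pos: [0.4957, 0.2755, 0.1996]
eef_rot: [[-0.116, 0.993, -0.001], [0.993, 0.116, -0.001], [-0.001, -0.001, -1.0]]
ft_force: [1.0, -0.2, 0.4]
finger_gap: 0.701
finger_force: 0.0
[ 0.0022 -0.0004  0.1516] [-0.04  0.05 -0.07] at [0.4957 0.2755 0.1996] gap 0.701 t 19.7
```

```bash
python3 -m handwheel '[0.001,0,0.04,0,0,0,0.002,0,0.08,0,0,0,0.002,0,0.12,0,0,0,0.002,0,0.142,0,0,0,0.002,0,0.15,0,0,0,0.002,0,0.15,0,0,0,0.002,0,0.15,0,0,0]' && python3 -m handwheel '[0,0,0,0,0,0,0,0,0,0,0,0,0,0,0,0,0,0,0,0,0,0,0,0,0,0,0,0,0,0,0,0,0,0,0,0,0,0,0,0,0,0]' 0 40
```

```text
t: 20.4
eef_pos: [0.4968, 0.2779, 0.0512]
eef_rot: [[-0.115, 0.993, 0.002], [0.993, 0.115, 0.001], [0.001, 0.002, -1.0]]
ft_force: [0.6, 0.6, 0.7]
finger_gap: 0.699
finger_force: 0.0
t: 21.1
eef_pos: [0.4965, 0.2784, 0.0512]
eef_rot: [[-0.116, 0.993, 0.002], [0.993, 0.116, 0.001], [0.001, 0.002, -1.0]]
ft_force: [-1.0, -0.9, 6.8]
finger_gap: 0.213
finger_force: 39.2
```

```bash
python3 -m handwheel '[0,0,-0.02,0,0,0,0,0,-0.05,0,0,0,0,0,-0.09,0,0,0,0,0,-0.13,0,0,0,0,0,-0.15,0,0,0,0,0,-0.15,0,0,0]'; python3 -c "
from h import *
dst('tall',.2)"
```

```text
t: 21.7
eef_pos: [0.498, 0.2792, 0.2043]
eef_rot: [[-0.116, 0.993, 0.007], [0.993, 0.116, 0.004], [0.003, 0.008, -1.0]]
ft_force: [0.7, 0.1, -0.1]
finger_gap: 0.207
finger_force: 39.0
[-0.5591 -0.0599  0.0023] [ 0.27 -0.43 75.08] at [0.498  0.2792 0.2043] gap 0.207 t 21.7
```

Converted, 70 degrees is 0.7778.

```bash
python3 -m handwheel '[-0.025,-0.003,0,0,0,0.0444,-0.07,-0.007,0,0,0,0.1111,-0.115,-0.012,0,0,0,0.1778,-0.16,-0.017,0,0,0,0.2444,-0.205,-0.022,0,0,0,0.3111,-0.25,-0.027,0,0,0,0.3778,-0.295,-0.032,0,0,0,0.4444,-0.34,-0.036,0,0,0,0.5111,-0.385,-0.041,0,0,0,0.5778,-0.43,-0.046,0,0,0,0.6444,-0.475,-0.051,0,0,0,0.7111,-0.52,-0.056,0,0,0,0.7778]'; python3 -c "
from h import *
dst('tall',.2)"
```

```text
t: 22.9
eef_pos: [0.499, -0.2463, 0.1977]
eef_rot: [[0.896, 0.445, -0.002], [0.445, -0.896, 0.002], [-0.001, -0.002, -1.0]]
ft_force: [-0.0, -0.1, 0.6]
finger_gap: 0.213
finger_force: 38.9
[-0.0123  0.0348 -0.0023] [-0.14  0.09  4.82] at [ 0.499  -0.2463  0.1977] gap 0.213 t 22.9
```

Converted, 5 degrees is 0.0556.

```bash
python3 -m handwheel '[-0.007,0.02,0,0,0,0.0222,-0.012,0.034,-0.002,0,0,0.0556,-0.012,0.035,-0.002,0,0,0.0556,-0.012,0.035,-0.002,0,0,0.0556]'; python3 -c "
from h import *
dst('tall',.058)"
```

```text
t: 23.3
eef_pos: [0.5045, -0.2812, 0.2001]
eef_rot: [[0.929, 0.37, -0.002], [0.37, -0.929, 0.002], [-0.001, -0.003, -1.0]]
ft_force: [0.2, -0.0, -0.7]
finger_gap: 0.211
finger_force: 39.0
[-0.0015  0.0017  0.1421] [-0.15  0.08  0.1 ] at [ 0.5045 -0.2812  0.2001] gap 0.211 t 23.3
```

```bash
python3 -m handwheel '[-0.001,0.002,0.04,0,0,0,-0.001,0.002,0.08,0,0,0,-0.001,0.002,0.11,0,0,0,-0.001,0.002,0.13,0,0,0,-0.001,0.002,0.139,0,0,0,-0.001,0.002,0.142,0,0,0,-0.001,0.002,0.142,0,0,0]'; python3 -c "
from h import *
dst('tall',.0522)"
```

```text
t: 24.0
eef_pos: [0.5055, -0.2835, 0.0601]
eef_rot: [[0.929, 0.37, 0.0], [0.37, -0.929, -0.0], [0.0, 0.0, -1.0]]
ft_force: [-0.4, 0.5, 0.3]
finger_gap: 0.209
finger_force: 39.1
[-0.0017 -0.0012  0.0079] [ 0.01 -0.02  0.13] at [ 0.5055 -0.2835  0.0601] gap 0.209 t 24.0
```

```bash
python3 -m handwheel '[-0.001,-0.001,0.004,0,0,0,-0.001,-0.001,0.006,0,0,0,-0.001,-0.001,0.007,0,0,0,-0.001,-0.001,0.008,0,0,0,-0.001,-0.001,0.0085,0,0,0,-0.001,-0.001,0.0085,0,0,0]'
```

```text
t: 24.6
eef_pos: [0.5042, -0.2836, 0.0522]
eef_rot: [[0.929, 0.369, 0.001], [0.369, -0.929, -0.0], [0.0, 0.0, -1.0]]
ft_force: [-1.4, 1.1, 4.9]
finger_gap: 0.212
finger_force: 39.6
```

```bash
python3 -m handwheel '[0,0,0,0,0,0,0,0,0,0,0,0,0,0,0,0,0,0,0,0,0,0,0,0,0,0,-0.01,0,0,0,0,0,-0.05,0,0,0,0,0,-0.1,0,0,0,0,0,-0.15,0,0,0,0,0,-0.15,0,0,0]' 0.7; python3 -c "
from h import *
src('dropper',.2)"
```

```text
t: 25.5
eef_pos: [0.5088, -0.2864, 0.2115]
eef_rot: [[0.929, 0.369, 0.014], [0.369, -0.929, -0.009], [0.01, 0.013, -1.0]]
ft_force: [1.2, -0.6, 0.2]
finger_gap: 0.701
finger_force: 0.0
[ 0.1823 -0.4801  0.0069] [ 1.040e+00  2.000e-02 -7.507e+01] at [ 0.5088 -0.2864  0.2115] gap 0.701 t 25.5
```

Converted, -75 degrees is -0.8333.

```bash
python3 -m handwheel '[0.01,-0.026,0,0,0,-0.0444,0.026,-0.07,0,0,0,-0.1222,0.043,-0.114,0,0,0,-0.2,0.06,-0.158,0,0,0,-0.2778,0.077,-0.202,0,0,0,-0.3556,0.094,-0.246,0,0,0,-0.4333,0.11,-0.29,0,0,0,-0.5111,0.127,-0.334,0,0,0,-0.5889,0.144,-0.378,0,0,0,-0.6667,0.16,-0.422,0.003,0,0,-0.7444,0.177,-0.466,0.005,0,0,-0.8111,0.182,-0.48,0.007,0,0,-0.8333]'; python3 - <<'E'
from h import *
src('dropper',.048)
s,_=camera("scene");t,_=camera("top")
z=lambda im,x,y,w,h:cv2.resize(im[y:y+h,x:x+w],(400,300),interpolation=cv2.INTER_CUBIC)
cv2.imwrite("pics/g5.png",np.vstack([np.hstack([z(s,290,220,100,75),z(t,325,180,100,75)]),np.hstack([z(s,150,125,100,75),z(t,115,170,100,75)])]))
E
```

```text
t: 26.7
eef_pos: [0.4953, 0.2338, 0.1947]
eef_rot: [[-0.122, 0.992, 0.001], [0.992, 0.122, 0.002], [0.002, 0.001, -1.0]]
ft_force: [0.2, -0.2, 0.0]
finger_gap: 0.698
finger_force: 0.0
[-0.0077  0.0046  0.1467] [ 0.06 -0.09  0.27] at [0.4953 0.2338 0.1947] gap 0.698 t 26.7
```

View pics/g5.png

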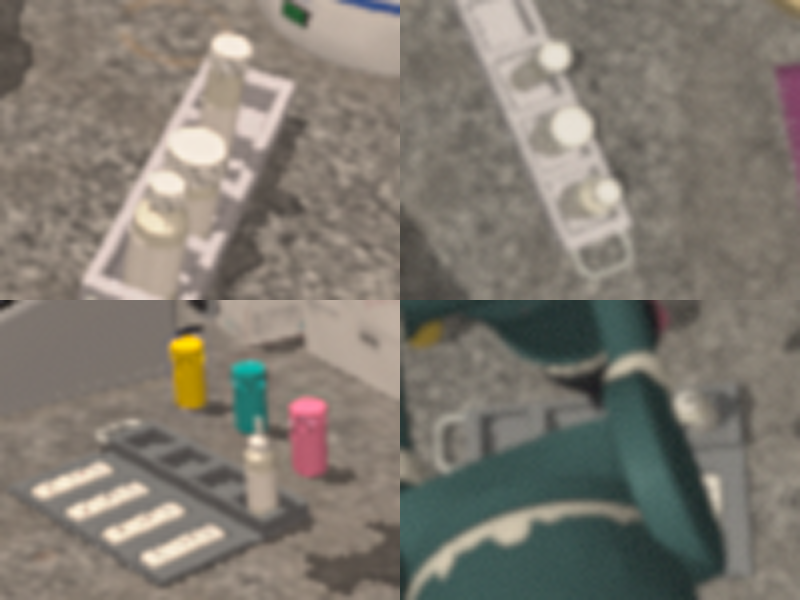

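Three vials stand in order in the rack, the cassettes are undisturbed, and only the dropper vial is left (scene crop ~262,475). I'll settle the arm over it first.

```bash
python3 -m handwheel '[-0.004,0.002,0,0,0,0,-0.004,0.002,0,0,0,0,-0.004,0.002,0,0,0,0]'; python3 -c "
from h import *
src('dropper',.048)"
```

```text
t: 27.1
eef_pos: [0.4985, 0.2245, 0.1944]
eef_rot: [[-0.113, 0.994, 0.0], [0.994, 0.113, -0.0], [-0.0, 0.0, -1.0]]
ft_force: [-0.6, 1.0, 0.6]
finger_gap: 0.704
finger_force: 0.0
[0.0022 0.0027 0.1464] [ 0.01  0.02 -0.24] at [0.4985 0.2245 0.1944] gap 0.704 t 27.1
```

```bash
python3 -m handwheel '[0.001,0.001,0.04,0,0,0,0.002,0.003,0.08,0,0,0,0.002,0.003,0.115,0,0,0,0.002,0.003,0.138,0,0,0,0.002,0.003,0.145,0,0,0,0.002,0.003,0.145,0,0,0,0.002,0.003,0.145,0,0,0]' && python3 -m handwheel '[0,0,0,0,0,0,0,0,0,0,0,0,0,0,0,0,0,0,0,0,0,0,0,0,0,0,0,0,0,0,0,0,0,0,0,0,0,0,0,0,0,0]' 0 40
```

```text
t: 27.8
eef_pos: [0.5022, 0.2285, 0.0507]
eef_rot: [[-0.115, 0.993, 0.002], [0.993, 0.115, 0.001], [0.001, 0.002, -1.0]]
ft_force: [-0.4, 0.0, 0.6]
finger_gap: 0.695
finger_force: 0.0
t: 28.5
eef_pos: [0.502, 0.2289, 0.0509]
eef_rot: [[-0.116, 0.993, 0.002], [0.993, 0.116, 0.001], [0.001, 0.002, -1.0]]
ft_force: [-0.7, -0.2, 5.9]
finger_gap: 0.266
finger_force: 39.3
```

```bash
python3 -m handwheel '[0,0,-0.02,0,0,0,0,0,-0.05,0,0,0,0,0,-0.09,0,0,0,0,0,-0.13,0,0,0,0,0,-0.15,0,0,0,0,0,-0.15,0,0,0]'; python3 -c "
from h import *
dst('dropper',.2)"
```

```text
t: 29.1
eef_pos: [0.5035, 0.2297, 0.2041]
eef_rot: [[-0.116, 0.993, 0.008], [0.993, 0.116, 0.003], [0.002, 0.008, -1.0]]
ft_force: [0.2, -0.1, -0.4]
finger_gap: 0.263
finger_force: 39.3
[-0.4962 -0.0114  0.0028] [ 0.32 -0.43 75.08] at [0.5035 0.2297 0.2041] gap 0.263 t 29.1
```

The manual's scale: turns go in shares of 90 degrees. Converting my numbers, 73 degrees is 0.8111.

```bash
python3 -m handwheel '[-0.025,-0.001,0,0,0,0.0444,-0.068,-0.001,0,0,0,0.1222,-0.112,-0.002,0,0,0,0.2,-0.156,-0.003,0,0,0,0.2778,-0.2,-0.004,0,0,0,0.3556,-0.244,-0.005,0,0,0,0.4333,-0.288,-0.006,0,0,0,0.5111,-0.332,-0.007,0,0,0,0.5889,-0.376,-0.008,0,0,0,0.6556,-0.42,-0.009,0,0,0,0.7222,-0.46,-0.01,0,0,0,0.7778,-0.482,-0.011,0,0,0,0.8111]' && python3 -m handwheel '[-0.008,0.009,0,0,0,0.0222,-0.008,0.01,0,0,0,0.0222,-0.008,0.01,0,0,0,0.0222]'; python3 -c "
from h import *
dst('dropper',.058)"
```

```text
t: 30.3
eef_pos: [0.5451, -0.2542, 0.1973]
eef_rot: [[0.918, 0.397, -0.002], [0.397, -0.918, 0.0], [-0.002, -0.001, -1.0]]
ft_force: [0.8, 0.6, -0.8]
finger_gap: 0.26
finger_force: 39.3
t: 30.6
eef_pos: [0.5421, -0.2629, 0.1983]
eef_rot: [[0.929, 0.37, -0.001], [0.37, -0.929, 0.001], [-0.001, -0.002, -1.0]]
ft_force: [0.4, 0.6, 0.4]
finger_gap: 0.262
finger_force: 39.3
[0.0069 0.0047 0.1403] [-0.11  0.04  0.11] at [ 0.5421 -0.2629  0.1983] gap 0.262 t 30.6
```

```bash
python3 -m handwheel '[0.007,0.004,0.03,0,0,0,0.007,0.004,0.07,0,0,0,0.007,0.004,0.11,0,0,0,0.007,0.004,0.13,0,0,0,0.007,0.004,0.138,0,0,0,0.007,0.004,0.14,0,0,0,0.007,0.004,0.14,0,0,0]'; python3 -c "
from h import *
dst('dropper',.0519)"
```

```text
t: 31.3
eef_pos: [0.5517, -0.2647, 0.0604]
eef_rot: [[0.929, 0.37, 0.002], [0.37, -0.929, -0.001], [0.001, 0.001, -1.0]]
ft_force: [0.2, -0.0, -0.0]
finger_gap: 0.266
finger_force: 39.3
[-0.0015 -0.0008  0.0085] [ 0.07 -0.07  0.14] at [ 0.5517 -0.2647  0.0604] gap 0.266 t 31.3
```

```bash
python3 -m handwheel '[-0.001,-0.001,0.004,0,0,0,-0.001,-0.001,0.006,0,0,0,-0.001,-0.001,0.007,0,0,0,-0.001,-0.001,0.008,0,0,0,-0.001,-0.001,0.009,0,0,0,-0.001,-0.001,0.009,0,0,0]'
```

```text
t: 31.9
eef_pos: [0.5498, -0.2647, 0.0519]
eef_rot: [[0.929, 0.369, 0.001], [0.369, -0.929, -0.0], [0.001, 0.0, -1.0]]
ft_force: [-2.8, 1.2, 7.0]
finger_gap: 0.262
finger_force: 40.2
```

Contact. Releasing, rising, then backing away for a clear view.

```bash
python3 -m handwheel '[0,0,0,0,0,0,0,0,0,0,0,0,0,0,0,0,0,0,0,0,0,0,0,0,0,0,-0.01,0,0,0,0,0,-0.05,0,0,0,0,0,-0.1,0,0,0,0,0,-0.15,0,0,0,0,0,-0.15,0,0,0]' 0.7 && python3 -m handwheel '[0,-0.04,0,0,0,0,0,-0.08,0,0,0,0,0,-0.12,0,0,0,0,0,-0.16,0,0,0,0,0,-0.2,0,0,0,0,0,-0.24,0,0,0,0,0,-0.24,0,0,0,0,0,-0.24,0,0,0,0]'; python3 - <<'E'
from h import *
s,_=camera("scene");t,_=camera("top")
z=lambda im,x,y,w,h:cv2.resize(im[y:y+h,x:x+w],(400,300),interpolation=cv2.INTER_CUBIC)
cv2.imwrite("pics/g6.png",np.vstack([np.hstack([z(s,290,220,100,75),z(t,325,165,100,75)]),np.hstack([z(s,150,125,100,75),z(t,115,180,100,75)])]))
E
```

```text
t: 32.8
eef_pos: [0.5545, -0.2672, 0.2109]
eef_rot: [[0.929, 0.369, 0.015], [0.369, -0.929, -0.008], [0.011, 0.013, -1.0]]
ft_force: [1.2, 0.5, 0.4]
finger_gap: 0.701
finger_force: 0.0
t: 33.6
eef_pos: [0.4607, -0.0409, 0.2007]
eef_rot: [[0.928, 0.371, 0.001], [0.371, -0.928, -0.001], [0.001, 0.001, -1.0]]
ft_force: [0.7, 0.2, 0.1]
finger_gap: 0.7
finger_force: 0.0
```

View pics/g6.png

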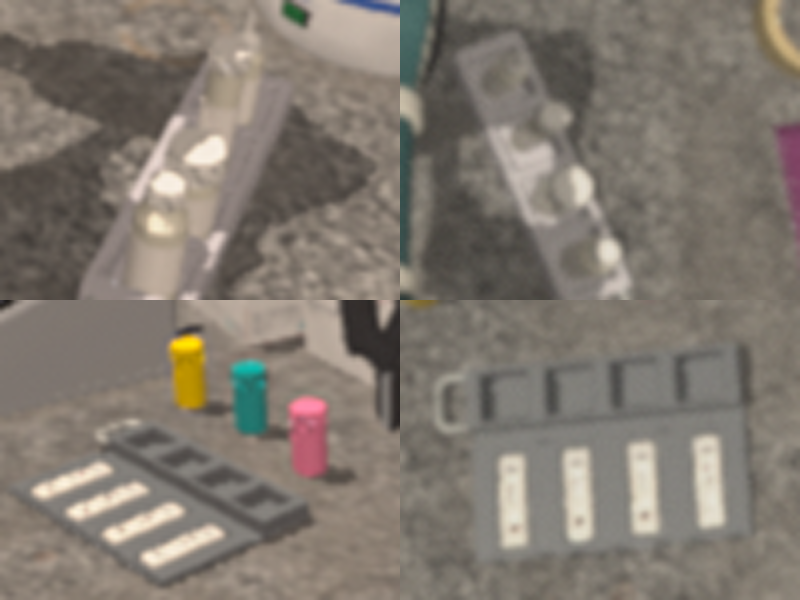

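All four vials stand upright in rack order necked, squat, tall, dropper, counted from the handle. The cassettes lie untouched and the gripper is clear, so I'm handing in.

```bash
python3 -c "
from cell import *
print(sign_off())"
```

```text
the job is handed in; nothing more can be done
None
```

All four vials are in the storage rack, upright and released, in the tray's order from the handle (necked, squat, tall, dropper), with the cassettes undisturbed; I handed the job in at about 34 s and got no verdict back.

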